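# Level the hinged test plate with a wedge

### The job

Pick the thick wedge (the one whose ramp rises high, not the thin one) and push it, tip first, under the low edge of the hinged plate until the plate is level and the bubble of the spirit level on it rests between the two lines. Leave the wedge there, flat on the table and holding the plate up, and do not disturb the thin wedge.

Things in the scene. Friction and masses are not known exactly. Their poses are not given: they have to be found in the camera images.
- frame: Dark steel U-shaped frame, 170 mm wide, fixed to the table; carries the plate. Origin: on the table under the middle of the hinge axis; z up; x points from the plate's free low edge to the hinge: push the wedge in along +x. Hinge axis along y, 20 mm above the table. The way in is clear from y = -70 to +70 mm between 6 mm high side rails, and back to a bar at x = -11 mm.
- plate (a joint): Tilt (rad) of the aluminium plate: 0 level, negative = free edge low; starts at rest at -0.06; upper stop +0.05. Plate 200 mm long (frame x -200 to 0), 170 wide, 10 thick; underside 20 mm above the table when level, free edge 8 mm above it at the start. 0.8 kg with the shear-box half and level fixed on it (top 55 mm above table); sinks back unless held, about 4 N at its free edge.
- bubble (a joint): Position (m) along frame +x, from the vial's middle, of the white 12 mm bubble in the spirit level on the plate. It runs to the higher end, -0.333 m per rad of tilt: +0.020 at the start, 0 when level. Between the vial's two black lines (27 mm apart) it reads -0.0067 to +0.0067.
- low_edge (a point): Middle of the lower rim of the plate's free edge as it stands when level: 200 mm from the hinge (frame x = -200 mm, y = 0), 20 mm above the table. Fixed to the frame, with its axes.
- thick_wedge: Loose grey plastic wedge, about 0.11 kg, 110 x 28 mm. Ramp 80 mm long, rising from 3 mm at the tip (x = +50 mm) to 26 mm (x = -30 mm): the plate is level with the tip about 59 mm in under its free edge, and friction keeps the wedge there. Behind the ramp an upright heel 30 long, 28 wide, 60 mm tall is the grip. Origin: on the underside, 50 mm behind the tip; x to the tip, z up.
- thick_wedge_heel (a point): Grip point in the middle of the thick wedge's heel: wedge x = -45 mm, y = 0, 40 mm above its underside; axes as the wedge's. Grasp across y (28 mm).
- thin_wedge: The other loose grey wedge: same length, width, heel and axes, but its ramp rises only from 3 to 11 mm, too thin for this job. Leave it where it lies.

How it is judged:
By the outcome, as a careful person would: the job done as asked, in the order asked, and still so for the second after the job is handed in, with the robot touching nothing.
It also fails if it takes over 38 s, if anything falls off the work surface, if the arm or the gripper's body presses on something with over 40 N, if the wrist force passes 120 N, or if a joint passes its speed limit or range.

### The arm

A 6-joint arm with a two-finger parallel gripper is mounted at the origin on a cart in front of the work surface, level with it; the furniture and walls round the work are solid. World frame = base frame: x ahead of the robot, y to its left, z up, the work surface at z = 0. Lengths are in mm, angles in degrees, forces in N, time in s.
With the tool pointing down it reaches from about 300 to 850 mm from the base axis. Payload 4.2 kg.
Tool frame: the origin (TCP) lies midway between the tips of the shut fingers; the grasp point (between the pads) lies 19 mm behind it; z points along the fingers, y is the line along which they close (so a half turn about z gives the same grasp; the last joint's range is limited). The gripper opens to 91 mm and grips with 3 to 60 N. Pads are 32 mm wide; open, the fingers measure 118 mm over their backs; the gripper's body (76 mm by 178 mm) begins 60 mm behind the grasp point.
Start: joints at [-67.494, 18.312, 89.639, -0, 72.044, -1.146], TCP at [230.681, -526.716, 213.976] pointing down, gripper open.
Joint ranges: [-177.97, 177.97], [-48.28, 115.42], [12.27, 149.76], [-77.06, 257.06], [2.81, 150.46], [-146.56, 146.56]. Speed limits (degrees/s): [147.25, 147.25, 180, 180, 180, 180].

### API

Orientations are given as [roll, pitch, yaw] about the fixed x, y, z axes, in that order (R = Rz(yaw) Ry(pitch) Rx(roll)).
In Python, from workcell import env gives the robot as it stands.
- The arm moves only by the tool nudge_tcp, called after "Call:" by a JSON object that holds its "op" and its "data". Schema: {"type":"object","properties":{"increments":{"type":"array","items":{"type":"array","items":{"type":"number"},"minItems":6,"maxItems":6},"minItems":1,"maxItems":8},"aperture":{"type":"number"},"force":{"type":"number"},"only":{"type":"string"},"quiet":{"type":"boolean"},"lines":{"type":"string"}},"required":["increments"],"additionalProperties":false}. increments is a list of rows, 1 to 8 of them, each of 6 numbers: dx, dy, dz in units of 5 mm, then a rotation vector rx, ry, rz in units of 5 degrees; each row shifts and turns the commanded pose from where the row before left it, along the tool's axes as they then stand; what a row does not reach is not made up. A row lasts 1/10 s, in which the tool goes at most 50 mm and 8.59 degrees, less where a joint would pass 70% of its speed; a pose out of reach is approached as far as the arm can. aperture is the finger opening in mm, set as the call begins (left out keeps the last). The fingers move at their own pace and stop on an object; force is the grip in N (left out, the last holds). Time passes only in rows, so rows that do not move let the fingers close. The tool returns the time, the measured TCP pose, the force, the opening and the grip force at its end. only (a regular expression) keeps the lines of the reply that match it, lines (a string "A,B") keeps lines A to B, and quiet returns only ok. Input that does not fit is refused with a message, and nothing moves.
- env.state(): the state, without advancing time (a new reading comes with each control period).
- env.grab_frame(name): name is "scene" or "side" or "wrist"; returns the picture (480x640x3 uint8, blue, green, red); there is no depth.
- env.camera_model(name): a dict with "fx", "fy", "cx", "cy" (pixels), "T" (4x4, takes a point from camera to world coordinates). Camera axes: x right, y up, looking along -z (the intrinsics and any distortion apply to the point x, -y, -z); pixel columns grow to the right and rows downward; lengths in mm; the calibration is good to about 2 mm. A picture is of the moment at which its call begins: read the wrist's pose just before it. camera_model takes no time and is no camera call; for the wrist camera it gives the pose at the moment of the call.
- env.job_done(): hands the job in; it is judged then, once.
The state is a dict: "time_s": time; "qpos": joint angles; "qvel": joint speeds; "effort": joint torques, N m; "ee_pos": TCP position; "ee_rot": TCP orientation; "force": force on the tool from outside, world axes, zero at the start; "torque": the same for the moment, N m; "gripper_width": finger opening in mm; "gripper_force": force on a finger pad.
Only numpy, scipy, OpenCV 4.12 (cv2) and the standard library are available. Lean on these libraries where they do the work, as an engineer would, in place of code of your own. Each camera call takes 0.05 s, during which the arm holds its last target. There are 200 camera calls.

## Working session

There is one attempt and no reset: what is moved stays moved. The work goes in short steps, Python scripts to look and compute and a tool call to move; the robot and the scene stay as the last step left them, time stands still between calls to the robot, and variables do not carry over. Pictures are saved under pics/ and viewed, at most 10 in all, crops included, and the job is handed in when it is done.

```bash
ls; mkdir -p pics; python3 - <<'E'
from workcell import env
import cv2,numpy as np
for n in ("scene","side"):
    cv2.imwrite(f"pics/{n}0.png",env.grab_frame(n)); m=env.camera_model(n); print({k:(np.round(v,3).tolist() if k=='T' else v) for k,v in m.items()})
s=env.state();print(s)
E
```

```text
pics
workcell.py
{'fx': 620.4882226124732, 'fy': 620.4882226124732, 'cx': 329.17570210534893, 'cy': 251.50943239093533, 'T': [[0.758, 0.271, -0.593, -120.054], [-0.652, 0.311, -0.691, -804.863], [-0.003, 0.911, 0.413, 476.263], [0.0, 0.0, 0.0, 1.0]]}
{'fx': 489.43251396154204, 'fy': 489.43251396154204, 'cx': 308.3550357389161, 'cy': 238.34967684809737, 'T': [[-0.979, 0.14, -0.146, 357.083], [-0.201, -0.609, 0.767, 680.398], [0.018, 0.78, 0.625, 680.045], [0.0, 0.0, 0.0, 1.0]]}
{'time_s': 0.1, 'qpos': array([-6.74937169e+01,  1.83468113e+01,  8.97005267e+01, -1.66156240e-03,
        7.20405144e+01, -1.14676866e+00]), 'qvel': array([ 0.03914307, -0.03904058, -0.12296048, -0.0681506 , -0.05612579,
       -0.05785286]), 'effort': array([-1.92210546e-04, -4.13334775e+01, -2.32508790e+01,  7.28944922e-02,
        4.21377621e-02, -6.18842432e-05]), 'ee_pos': array([ 230.50320838, -526.29260963,  213.20849781]), 'ee_rot': array([-1.79912134e+02, -1.78739577e-04,  2.36535652e+01]), 'force': array([-0.86511876, -0.74051364, -0.48523881]), 'torque': array([ 0.00471218,  0.00172365, -0.01514065]), 'gripper_force': 0.0, 'gripper_width': 91.18258388246107}
```

View pics/scene0.png

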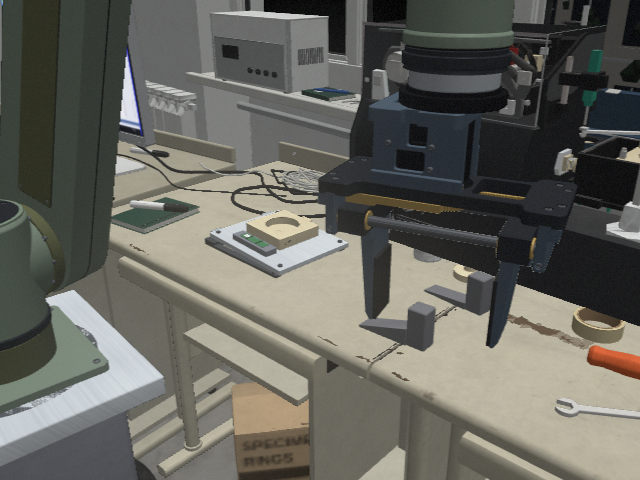

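View pics/side0.png

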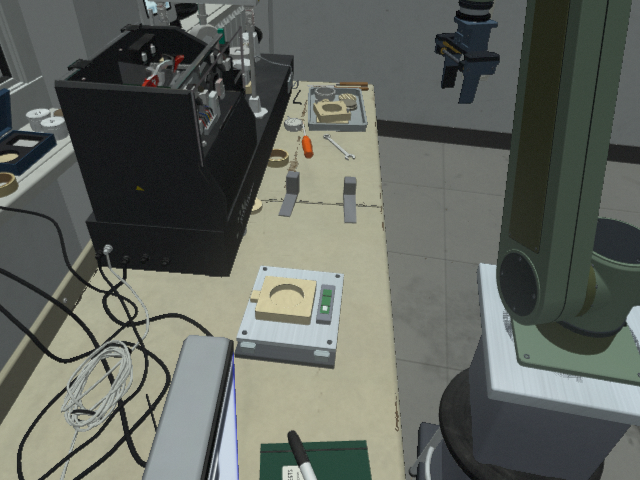

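```bash
python3 - <<'E'
import cv2,numpy as np
a=cv2.imread('pics/scene0.png');b=cv2.imread('pics/side0.png')
r=lambda i,x,y,w,h:cv2.resize(i[y:y+h,x:x+w],(400,300),interpolation=cv2.INTER_CUBIC)
m=np.vstack([np.hstack([r(a,200,195,160,120)*1,r(a,350,260,160,120)]),np.hstack([r(b,220,250,160,120),r(b,260,155,120,90)])])
cv2.imwrite('pics/m0.png',m)
E
```

```text
(no output)
```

View pics/m0.png

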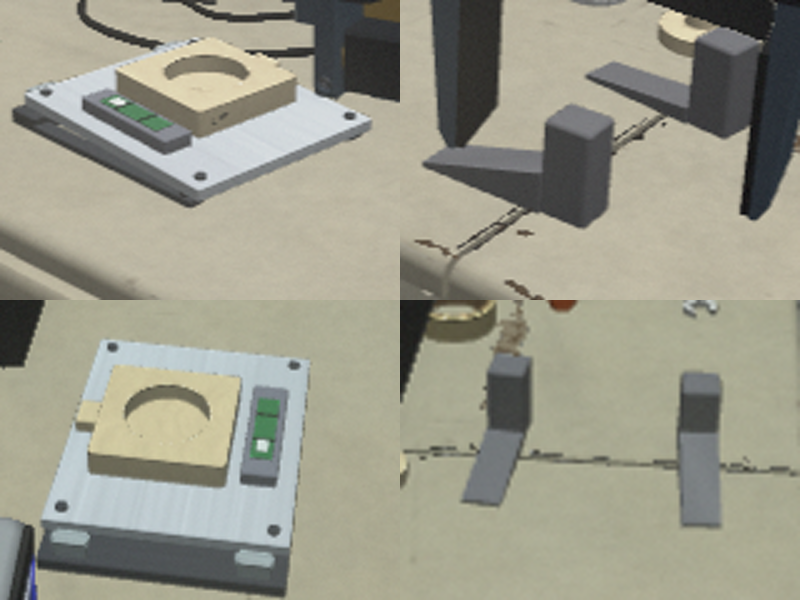

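```bash
cat > h.py <<'E'
import numpy as np,cv2
from workcell import env
def ray(m,p):
    T=np.array(m["T"]); d=T[:3,:3]@np.array([(p[0]-m["cx"])/m["fx"],-(p[1]-m["cy"])/m["fy"],-1]); return T[:3,3],d/np.linalg.norm(d)
def onz(m,p,z):
    o,d=ray(m,p); return o+d*(z-o[2])/d[2]
def tri(m1,p1,m2,p2):
    o1,d1=ray(m1,p1);o2,d2=ray(m2,p2)
    s=np.linalg.lstsq(np.c_[d1,-d2],o2-o1,rcond=None)[0]
    a=o1+s[0]*d1;b=o2+s[1]*d2
    return (a+b)/2,np.linalg.norm(a-b)
def proj(m,P):
    T=np.array(m["T"]);c=T[:3,:3].T@(np.asarray(P)-T[:3,3]); return np.array([m["cx"]-m["fx"]*c[0]/c[2],m["cy"]+m["fy"]*c[1]/c[2]])
E
python3 - <<'E'
from h import *
np.set_printoptions(precision=1,suppress=True)
sc,sd=env.camera_model("scene"),env.camera_model("side")
S=lambda x,y:(350+x*.4,260+y*.4); P=lambda x,y:(200+x*.4,195+y*.4)
D=lambda x,y:(260+(x-400)*.3,155+(y-300)*.3); Q=lambda x,y:(220+x*.4,250+(y-300)*.4)
for n,a,b in [("thick tip R?",S(24,162),D(682,525)),("thick heel top L",S(145,113),D(720,376)),("thick heel top near",S(182,122),D(720,376)),
 ("thin heel top",S(297,38),D(491,357)),("plate fl",P(200,195),Q(308,358)),("plate fr",P(370,125),Q(105,342)),("plate back near",P(27,92),Q(290,547)),]:
    print(n,*tri(sc,a,sd,b))
for n,p in [("thick tipz0",S(24,165)),("heel bot near",S(182,227)),("heel bot",S(143,210))]: print(n,onz(sc,p,0))
for p in [(682,525),(720,525),(683,430),(720,430)]: print("side",onz(sd,D(*p),3))
m=env.camera_model("wrist");print(np.array(m["T"]),m["fx"]); cv2.imwrite("pics/w0.png",env.grab_frame("wrist"))
E
```

```text
thick tip R? [ 440.8 -228.8   -3.7] 13.089646716257539
thick heel top L [ 435.5 -321.    67.3] 2.2305659537672953
thick heel top near [ 440.8 -337.    62.2] 9.518866046581243
thin heel top [ 595.  -306.3   61.2] 18.781299220952803
plate fl [423.3 -43.7  14.2] 2.184206390685134
plate fr [588.7 -29.8  12.1] 4.526577418478127
plate back near [408.7 156.9  29. ] 7.196203539967837
thick tipz0 [ 425.1 -237.8    0. ]
heel bot near [ 445.9 -342.2    0. ]
heel bot [ 442.3 -316.5   -0. ]
side [ 445.6 -226.5    3. ]
side [ 419.8 -232.5    3. ]
side [ 462.1 -344.7    3. ]
side [ 434.9 -351.1    3. ]
[[   0.4    0.9    0.3  305.1]
 [  -0.9    0.4    0.1 -494. ]
 [  -0.    -0.3    1.   385.7]
 [   0.     0.     0.     1. ]] 364.90138571823934
```

View pics/w0.png

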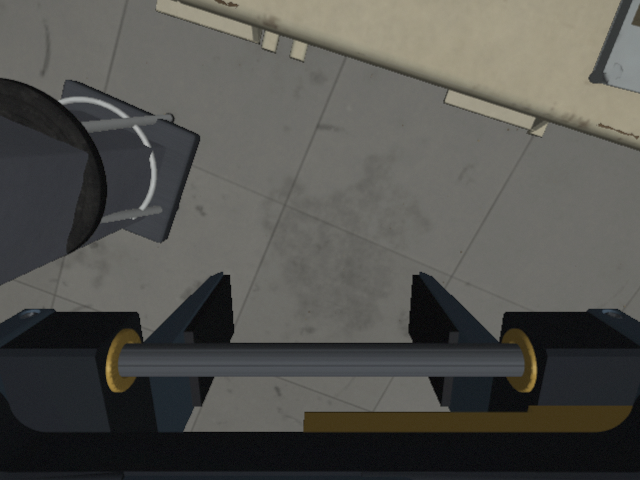

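The near wedge at scene (400,325) and side (350,200) is the thick one: its ramp reaches about half the heel height. The plate's low edge faces -y. The wrist camera sees only the floor here, so I'll move it over the wedge.

Units first: shifts go in units of 5 mm and turns go in units of 5 degrees. So 31 mm is 6.2, 30 mm is 6.

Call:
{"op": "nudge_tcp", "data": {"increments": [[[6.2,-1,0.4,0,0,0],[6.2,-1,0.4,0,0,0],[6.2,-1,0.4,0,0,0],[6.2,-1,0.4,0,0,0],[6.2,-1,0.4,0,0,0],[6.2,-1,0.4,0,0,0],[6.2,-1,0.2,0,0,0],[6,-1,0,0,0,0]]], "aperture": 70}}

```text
refused: increments[0]: the value is too long (schema: maxItems 6). Nothing was moved.
```

Nothing moved. I misread the format; it is a list of rows, each a list of 6 numbers. Resending.

Call:
{"op": "nudge_tcp", "data": {"increments": [[6.2,-1,0.4,0,0,0],[6.2,-1,0.4,0,0,0],[6.2,-1,0.4,0,0,0],[6.2,-1,0.4,0,0,0],[6.2,-1,0.4,0,0,0],[6.2,-1,0.4,0,0,0],[6.2,-1,0.2,0,0,0],[6,-1,0,0,0,0]], "aperture": 70}}

```text
time_s: 0.95
ee_pos: [441.7, -389.9, 200.5]
ee_rot: [-180.0, 0.0, 23.7]
force: [-0.5, -0.7, -0.0]
gripper_width: 70.0
gripper_force: 0.0
```

Call:
{"op": "nudge_tcp", "data": {"increments": [[0,0,0,0,0,-1.6],[0,0,0,0,0,-1.6],[0,0,0,0,0,-1.6],[0,0,0,0,0,-1.6],[0,0,0,0,0,-1.6],[0,0,0,0,0,-1.6],[0,0,0,0,0,-1.6],[0,0,0,0,0,-1.6]]}}

```text
time_s: 1.75
ee_pos: [440.7, -390.8, 200.6]
ee_rot: [-180.0, -0.0, 88.0]
force: [-0.4, -0.2, -0.3]
gripper_width: 70.2
gripper_force: 0.0
```

Call:
{"op": "nudge_tcp", "data": {"increments": [[0,0,0,0,0,-1.6],[0,0,0,0,0,0],[0,0,0,0,0,0]]}}

```text
time_s: 2.05
ee_pos: [440.8, -390.9, 200.7]
ee_rot: [-180.0, -0.0, 95.5]
force: [0.5, -0.8, 0.6]
gripper_width: 70.0
gripper_force: 0.0
```

```bash
python3 - <<'E'
from h import *
import json
m=env.camera_model("wrist"); i=env.grab_frame("wrist"); cv2.imwrite("pics/w1.png",i); m["T"]=np.array(m["T"]).tolist(); json.dump(m,open("w1.json","w"))
E
```

```text
(no output)
```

View pics/w1.png

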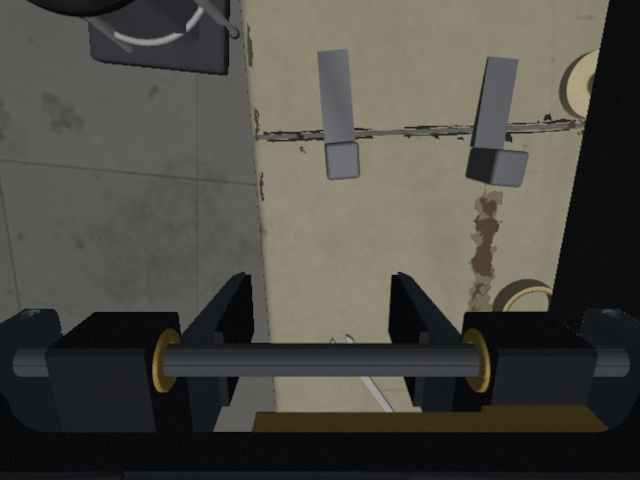

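The thick wedge is on the left, with its ramp from (333,50) to (340,142) and its heel top centred near (342,161). Next I'll take a second wrist view of it, then one of the plate.

```bash
cat > g.py <<'E'
from h import *
import json,sys
m=env.camera_model("wrist"); i=env.grab_frame("wrist"); n=sys.argv[1]; cv2.imwrite(f"pics/{n}.png",i); m["T"]=np.array(m["T"]).tolist(); json.dump(m,open(n+".json","w"))
E
```

Call:
{"op": "nudge_tcp", "data": {"increments": [[7,2,0,0,0,0],[7,2,0,0,0,0],[0,0,0,0,0,0],[0,0,0,0,0,0]], "lines": "2,2"}}

```text
ee_pos: [454.1, -319.1, 201.2]
```

```bash
python3 g.py w2
```

Call:
{"op": "nudge_tcp", "data": {"increments": [[8,2,0,0,0,0],[8,2,0,0,0,0],[8,2,0,0,0,0],[8,2,0,0,0,0],[0,0,0,0,0,0],[0,0,0,0,0,0]], "lines": "2,2"}}

```text
ee_pos: [478.3, -156.7, 201.1]
```

```bash
python3 g.py w3
```

Call:
{"op": "nudge_tcp", "data": {"increments": [[8,0,0,0,0,0],[8,0,0,0,0,0],[0,0,0,0,0,0],[0,0,0,0,0,0]], "lines": "2,2"}}

```text
ee_pos: [470.4, -77.8, 201.0]
```

```bash
python3 g.py w4
python3 -c "
import cv2,numpy as np
a,b,c=[cv2.imread(f'pics/w{k}.png') for k in (2,3,4)]
r=lambda i:i[0:290,170:570]
cv2.imwrite('pics/m1.png',np.vstack([np.hstack([r(a),r(b)]),np.hstack([r(c),r(c)*0])]))"
```

```text
(no output)
```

View pics/m1.png

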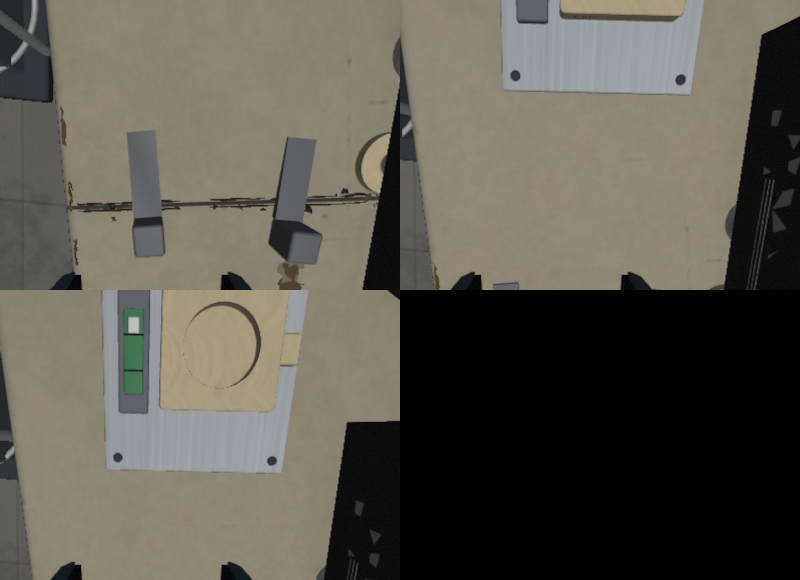

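Crop w2 shows the thick wedge, with its tip at about (141,131) and heel top centred at (148,239). w3 and w4 show the plate's front edge and two screws; the bubble sits at the far, hinge end. Now I'll measure with masks.

```bash
cat > meas.py <<'E'
from h import *
import json
np.set_printoptions(precision=1,suppress=True)
I={k:cv2.imread(f"pics/w{k}.png") for k in (1,2,3,4)}; M={k:json.load(open(f"w{k}.json")) for k in I}
def grey(i): 
    j=i.astype(int); return ((j[...,2]-j[...,0]<8)).astype(np.uint8)*255
def blob(mask,seed):
    n,l,s,c=cv2.connectedComponentsWithStats(mask,connectivity=4); return (l==l[seed[1],seed[0]]).astype(np.uint8)
def quad(b):
    c=max(cv2.findContours(b,0,2)[0],key=cv2.contourArea); return cv2.boxPoints(cv2.minAreaRect(c)),cv2.contourArea(c)
E
python3 - <<'E'
from meas import *
print([I[1][y,x].tolist() for x,y in [(333,80),(342,160),(300,90),(340,146),(342,174)]],[I[2][y,x].tolist() for x,y in [(315,160),(318,225),(318,240),(290,150)]],[I[4][y,x].tolist() for x,y in [(370,150),(370,195),(288,167),(442,171)]])
for k,s in ((1,(333,80)),(2,(315,160))):
    g=blob(grey(I[k]),s); q,a=quad(g); print(k,q.ravel(),a)
    v=I[k].max(2)
    seed=(342,160) if k==1 else (318,240)
    for t in (6,10):
        m=np.zeros((482,642),np.uint8); cv2.floodFill(I[k].copy(),m,seed,1,(t,)*3,(t,)*3,cv2.FLOODFILL_FIXED_RANGE|4|(255<<8)|cv2.FLOODFILL_MASK_ONLY)
        q,a=quad((m[1:-1,1:-1]>0).astype(np.uint8)); print("heel",t,q.ravel(),q.mean(0),a)
for k in (3,4):
    d=I[k].max(2)
    d=((d<110)*255).astype(np.uint8)
    n,l,s,c=cv2.connectedComponentsWithStats(d)
    print(k,[(c[j],s[j,4]) for j in range(1,n) if 30<s[j,4]<200])
E
```

```text
[[96, 93, 91], [113, 110, 108], [115, 135, 141], [108, 104, 103], [112, 109, 108]] [[103, 99, 98], [54, 53, 52], [109, 105, 104], [114, 133, 139]] [[163, 160, 155], [117, 136, 141], [58, 55, 52], [59, 54, 52]]
1 [300.3 177.8 305.4  47.4 569.8  57.7 564.7 188.2] 9134.5
heel 6 [327.7 146.8 355.  144.7 357.3 174.8 330.  176.9] [342.5 160.8] 765.0
heel 10 [327.4 146.4 355.3 144.3 357.7 175.2 329.8 177.3] [342.6 160.8] 806.5
2 [295.4 131.7 326.2 129.6 334.8 255.1 303.9 257.2] 3514.5
heel 6 [304.5 228.9 330.1 226.7 332.4 253.7 306.7 255.9] [318.4 241.3] 634.0
heel 10 [304.3 228.6 330.5 226.5 332.9 255.1 306.7 257.3] [318.6 241.9] 671.0
3 [(array([284.9,  75.2]), np.int32(84)), (array([450.1,  79.3]), np.int32(88))]
4 [(array([287.1, 167. ]), np.int32(69)), (array([441.5, 170.4]), np.int32(72))]
```

```bash
python3 - <<'E'
from meas import *
print("heel top",*tri(M[1],(342.6,160.8),M[2],(318.6,241.6)))
tips={}
for k,x0,x1,ys in ((1,300,370,(58,125)),(2,280,350,(140,195))):
    g=grey(I[k]); r=[]
    for y in range(*ys):
        x=np.flatnonzero(g[y,x0:x1])+x0
        if 22<len(x)<40: r.append((y,x.min()-.5,x.max()+.5))
    r=np.array(r); L=np.polyfit(r[:,0],r[:,1],1);R=np.polyfit(r[:,0],r[:,2],1)
    col=int(np.polyval((L+R)/2,ys[0])); y=[np.flatnonzero(g[40:ys[0]+5,c]).min()+39.5 for c in range(col-8,col+9)]
    yt=np.median(y); tips[k]=(np.array([np.polyval(L,yt),yt]),np.array([np.polyval(R,yt),yt])); print(k,tips[k])
for j in (0,1): print("tip corner",*tri(M[1],tips[1][j],M[2],tips[2][j]))
for k in (1,2): print("tip z3",onz(M[k],(tips[k][0]+tips[k][1])/2,3),"heel z60",onz(M[k],{1:(342.6,160.8),2:(318.6,241.6)}[k],60))
s=[tri(M[3],a,M[4],b) for a,b in (((284.9,75.2),(287.1,167)),((450.1,79.3),(441.5,170.4)))]
print("screws",s)
C={}
for k,x0,x1,y0,y1 in ((3,245,485,85,110),(4,260,470,160,195)):
    j=I[k].astype(int); g=((j[...,2]-j[...,0]<4)&(j.max(2)>130))
    F=[(x,np.flatnonzero(g[y0:y1,x]).max()+y0+.5) for x in range(x0+50,x1-50)]
    ys=range(y0-18,y0+2) if k==3 else range(150,176)
    e=[]
    for y in ys:
        x=np.flatnonzero(g[y,x0-10:x1+10])+x0-10; e.append((y,x.min()-.5,x.max()+.5))
    e=np.array(e);F=np.array(F);f=np.polyfit(F[:,0],F[:,1],1);L=np.polyfit(e[:,0],e[:,1],1);R=np.polyfit(e[:,0],e[:,2],1)
    C[k]=[]
    for l in (L,R):
        y=(f[0]*l[1]+f[1])/(1-f[0]*l[0]); C[k].append((np.polyval(l,y),y))
    print(k,C[k])
for j in (0,1): print("corner",*tri(M[3],C[3][j],M[4],C[4][j]))
for k in(3,4): print("z18",[onz(M[k],c,18) for c in C[k]])
E
```

```text
heel top [ 451.1 -327.4   62.3] 0.06026725498536065
1 (array([316.6,  49.5]), array([347.3,  49.5]))
2 (array([296.3, 130.5]), array([325. , 130.5]))
tip corner [ 420.2 -235.3    5.4] 0.03972871214306292
tip corner [ 447.8 -232.6    5.2] 0.1328711190871589
tip z3 [ 434.  -233.5    3. ] heel z60 [ 451.2 -327.6   60. ]
tip z3 [ 433.9 -233.9    3. ] heel z60 [ 451.2 -328.1   60. ]
screws [(array([431.7, -27.7,  21.7]), np.float64(0.28056273488698197)), (array([577.5, -16.6,  21.4]), np.float64(0.07219553474105272))]
3 [(np.float64(271.2595768034412), np.float64(89.33505091827165)), (np.float64(460.3384811382016), np.float64(94.47848003621007))]
4 [(np.float64(275.8471622516762), np.float64(178.9267332371724)), (np.float64(451.16495381249786), np.float64(182.77508581526516))]
corner [421.  -40.1  20.1] 1.1538832212492356
corner [590.4 -27.5  17.8] 0.15082183757294243
z18 [array([420.1, -40. ,  18. ]), array([590.4, -27.6,  18. ])]
z18 [array([421.3, -40.3,  18. ]), array([590.2, -27.5,  18. ])]
```

Measurements agree with the text: heel top z≈61 and tip-to-heel distance 95.6 mm (expected 95), wedge yaw 100.3°. The plate is 170 mm wide, with its front edge middle at (505.7,-33.8) and frame x at yaw 94.3°. I'll move over the heel.

Converted, -35 mm is -7, -7 mm is -1.4, -4.8 degrees is -0.96.

Call:
{"op": "nudge_tcp", "data": {"increments": [[-7,-1.2,0,0,0,0],[-7,-1.2,0,0,0,0],[-7,-1.2,0,0,0,0],[-7,-1.2,0,0,0,0],[-7,-1.2,0,0,0,0],[-7,-1.2,0,0,0,0],[-7.4,-1.4,0,0,0,0],[0,0,0,0,0,-0.96]], "aperture": 70}}

```text
time_s: 4.45
ee_pos: [450.5, -333.1, 200.5]
ee_rot: [-180.0, 0.2, 100.2]
force: [-0.9, 0.4, -1.4]
gripper_width: 70.2
gripper_force: 0.0
```

Call:
{"op": "nudge_tcp", "data": {"increments": [[0,0,8,0,0,0],[0,0,8,0,0,0],[0,0,8,0,0,0],[0,0,0,0,0,0],[0,0,0,0,0,0]]}}

```text
time_s: 4.95
ee_pos: [451.3, -328.2, 81.2]
ee_rot: [-180.0, 0.0, 100.3]
force: [0.2, 0.5, 0.6]
gripper_width: 70.0
gripper_force: 0.0
```

```bash
python3 g.py w5
```

```text
(no output)
```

Converted, 20 mm is 4, 15 mm is 3.

Call:
{"op": "nudge_tcp", "data": {"increments": [[0,0,4,0,0,0],[0,0,4,0,0,0],[0,0,3,0,0,0],[0,0,1.6,0,0,0],[0,0,0,0,0,0],[0,0,0,0,0,0]]}}

```text
time_s: 5.6
ee_pos: [452.6, -327.5, 19.5]
ee_rot: [179.9, 0.1, 100.4]
force: [0.2, 0.6, 0.2]
gripper_width: 69.9
gripper_force: 0.0
```

Call:
{"op": "nudge_tcp", "data": {"increments": [[0,0,0,0,0,0],[0,0,0,0,0,0],[0,0,0,0,0,0],[0,0,0,0,0,0],[0,0,0,0,0,0],[0,0,0,0,0,0],[0,0,0,0,0,0]], "aperture": 20, "force": 30}}

```text
time_s: 6.3
ee_pos: [451.7, -326.6, 18.0]
ee_rot: [180.0, 0.0, 100.5]
force: [0.3, -0.4, -0.3]
gripper_width: 27.8
gripper_force: 30.0
```

Converted, 28 mm is 5.6, -12 mm is -2.4, 6 degrees is 1.2.

Call:
{"op": "nudge_tcp", "data": {"increments": [[0,0,-2.4,0,0,0],[4,2,0,0,0,0],[5.6,3.4,0,0,0,0],[5.6,3.4,0,0,0,0],[5.6,3.4,0,0,0,0],[5.6,3.4,0,0,0,0],[5.6,3,0,0,0,0],[0,0,0,0,0,1.2]]}}

```text
time_s: 7.1
ee_pos: [515.0, -149.4, 30.6]
ee_rot: [180.0, -0.0, 94.5]
force: [-0.5, -0.9, -0.6]
gripper_width: 28.3
gripper_force: 30.0
```

Call:
{"op": "nudge_tcp", "data": {"increments": [[0,0,0,0,0,0],[0,0,0,0,0,0],[0,0,0,0,0,0]]}}

```text
time_s: 7.4
ee_pos: [513.9, -153.0, 30.2]
ee_rot: [180.0, 0.0, 94.5]
force: [1.1, -0.3, -1.6]
gripper_width: 27.5
gripper_force: 30.0
```

```bash
python3 g.py w6; python3 - <<'E'
from h import *
a,b=env.grab_frame("scene"),env.grab_frame("side"); w=cv2.imread("pics/w6.png")
r=lambda i,x,y,w,h:cv2.resize(i[y:y+h,x:x+w],(400,300),interpolation=cv2.INTER_CUBIC)
cv2.imwrite("pics/m2.png",np.vstack([np.hstack([r(a,200,195,200,150),r(b,220,160,200,150)]),np.hstack([r(w,120,0,400,300),r(w,120,0,400,300)*0])]))
E
```

```text
(no output)
```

View pics/m2.png

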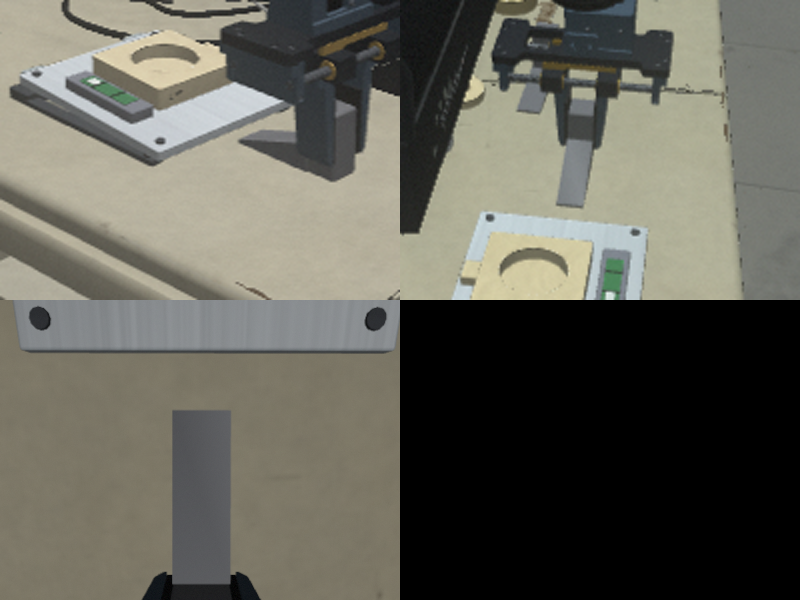

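The wedge is held square to the plate's front edge and nearly centred on it: crop tip (201,410), edge row 350. Now I'll set it down and push.

Converted, 6 mm is 1.2, 2 mm is 0.4.

Call:
{"op": "nudge_tcp", "data": {"increments": [[0,0,1.2,0,0,0],[0,0,0.8,0,0,0],[0,0,0.4,0,0,0],[0,0,0,0,0,0],[0,0,0,0,0,0]]}}

```text
time_s: 8.05
ee_pos: [513.6, -152.4, 18.0]
ee_rot: [-179.9, -0.0, 94.5]
force: [-1.5, -0.2, 2.2]
gripper_width: 28.2
gripper_force: 30.0
```

Call:
{"op": "nudge_tcp", "data": {"increments": [[1.2,0,0,0,0,0],[1.2,0,0,0,0,0],[1.2,0,0,0,0,0],[1.2,0,0,0,0,0],[1.2,0,0,0,0,0],[1.2,0,0,0,0,0],[1.2,0,0,0,0,0],[0,0,0,0,0,0]]}}

```text
time_s: 8.85
ee_pos: [510.7, -109.3, 18.0]
ee_rot: [-180.0, -0.1, 94.5]
force: [0.9, 4.4, 2.7]
gripper_width: 28.0
gripper_force: 30.0
```

Converted, 6 mm is 1.2.

Call:
{"op": "nudge_tcp", "data": {"increments": [[1.2,0,0,0,0,0],[1.2,0,0,0,0,0],[1.2,0,0,0,0,0],[1.2,0,0,0,0,0],[1.2,0,0,0,0,0],[1.2,0,0,0,0,0],[1.2,0,0,0,0,0],[0,0,0,0,0,0]]}}

```text
time_s: 9.65
ee_pos: [508.1, -69.1, 18.1]
ee_rot: [179.9, 0.1, 94.5]
force: [1.2, -4.2, -0.7]
gripper_width: 27.8
gripper_force: 30.0
```

Call:
{"op": "nudge_tcp", "data": {"increments": [[0,0,0,0,0,0],[0,0,0,0,0,0]]}}

```text
time_s: 9.85
ee_pos: [508.1, -69.1, 18.0]
ee_rot: [179.9, 0.0, 94.4]
force: [2.5, -3.7, -0.7]
gripper_width: 27.8
gripper_force: 30.0
```

```bash
python3 g.py w7; python3 - <<'E'
from h import *
a,b=env.grab_frame("scene"),env.grab_frame("side"); w=cv2.imread("pics/w7.png")
r=lambda i,x,y,w,h:cv2.resize(i[y:y+h,x:x+w],(400,300),interpolation=cv2.INTER_CUBIC)
cv2.imwrite("pics/m3.png",np.vstack([np.hstack([r(a,200,195,160,120),r(b,220,220,160,120)]),np.hstack([r(w,120,0,400,300),r(b,310,270,40,60)])]))
E
```

```text
(no output)
```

View pics/m3.png

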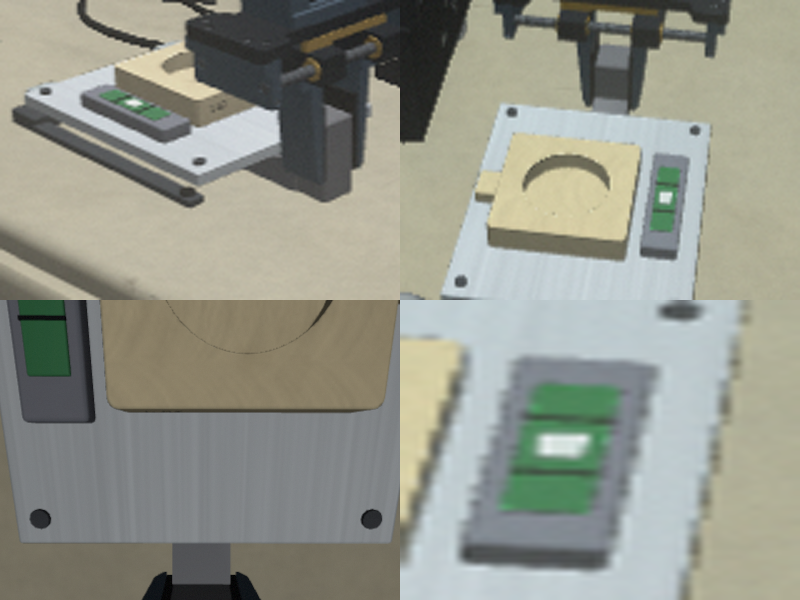

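The plate is level and the bubble sits midway between the lines (crop (565,445), lines at rows 420 and 470). Now I'll release and retreat.

Call:
{"op": "nudge_tcp", "data": {"increments": [[0,0,0,0,0,0],[0,0,0,0,0,0],[0,0,0,0,0,0],[0,0,0,0,0,0],[0,0,0,0,0,0]], "aperture": 60}}

```text
time_s: 10.5
ee_pos: [507.3, -68.5, 17.9]
ee_rot: [-180.0, -0.0, 94.5]
force: [0.1, -0.6, -0.3]
gripper_width: 59.7
gripper_force: 0.0
```

Call:
{"op": "nudge_tcp", "data": {"increments": [[0,0,-3,0,0,0],[0,0,-5,0,0,0],[0,0,-6,0,0,0],[0,0,-6,0,0,0],[0,0,-6,0,0,0],[0,0,-6,0,0,0],[-6,0,-4,0,0,0],[-6,0,0,0,0,0]]}}

```text
time_s: 11.3
ee_pos: [514.0, -129.0, 201.5]
ee_rot: [179.6, 0.1, 94.6]
force: [0.6, -0.5, -0.9]
gripper_width: 59.8
gripper_force: 0.0
```

Call:
{"op": "nudge_tcp", "data": {"increments": [[-6,0,0,0,0,0],[-6,0,0,0,0,0],[0,0,0,0,0,0],[0,0,0,0,0,0],[0,0,0,0,0,0]]}}

```text
time_s: 11.8
ee_pos: [516.5, -187.4, 197.8]
ee_rot: [-180.0, -0.0, 94.5]
force: [0.2, 0.0, 0.0]
gripper_width: 60.4
gripper_force: 0.0
```

```bash
python3 g.py w8; python3 - <<'E'
from h import *
a,b=env.grab_frame("scene"),env.grab_frame("side"); w=cv2.imread("pics/w8.png")
r=lambda i,x,y,w,h:cv2.resize(i[y:y+h,x:x+w],(400,300),interpolation=cv2.INTER_CUBIC)
cv2.imwrite("pics/m4.png",np.vstack([np.hstack([r(a,200,195,200,150),r(b,220,140,240,180)]),np.hstack([r(w,120,0,400,300),r(b,310,270,40,60)])]))
E
```

```text
(no output)
```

View pics/m4.png

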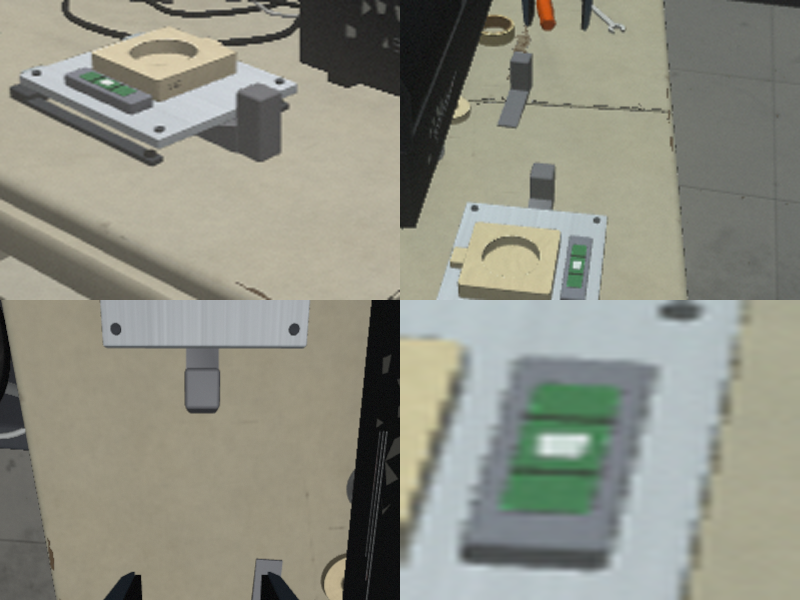

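The wedge stands where I left it with the gripper clear. The bubble is still centred at (565,445) in the crop, and the thin wedge hasn't moved.

```bash
python3 -c "
from workcell import env
print(env.job_done())"
```

```text
the job is handed in; nothing more can be done
None
```

The thick wedge is under the low edge of the plate, which is level with the bubble midway between the lines; the thin wedge was not touched, and the job was handed in at about 12 s on the robot clock.

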